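# Load the cool-down box and hold its vent flap at the pointer

## Robot

A 7-joint arm with a two-finger parallel gripper is mounted at the origin on a cart in front of the work surface, level with it; the furniture and walls round the work are solid. World frame = base frame: x ahead of the robot, y to its left, z up, the work surface at z = 0. Lengths are in m, angles in rad, forces in N, time in s.
With the tool pointing down it reaches from about 0.35 to 0.9 m from the base axis. Payload 8.1 kg.
Tool frame: the origin (TCP) lies on the centre line of the jaws, within the pads' length; the fingertips stand 19 mm ahead of it and the grasp point (between the pads) is the TCP (arm.tip_reach is the distance from the TCP to the fingertips, in m); z points along the fingers, y is the line along which they close (so a half turn about z gives the same grasp; the last joint's range is limited). The gripper opens to 92 mm and grips with 3 to 60 N. Pads are 19 mm wide; open, the fingers measure 130 mm over their backs; the gripper's body (75 mm by 190 mm) begins 47 mm behind the grasp point.
Start: joints at [1.061, 0.434, 0.025, 1.573, -0.012, 1.134, -0.075], TCP at [0.247, -0.574, 0.246] pointing down, gripper open.
Joint ranges: [-2.62, 2.62], [-0.44, 2.09], [-1.27, 1.32], [0.08, 2.57], [-1.32, 4.46], [0.12, 2], [-2.74, 2.74]. Speed limits (rad/s): [2.22, 2.22, 3.01, 3.01, 3.14, 3.14, 3.14].

## Interface

Orientations are given as a rotation vector (axis times angle).
In Python, from cell import arm gives the robot as it stands.
- The arm moves only by the tool arm_command, never from a script. Its argument "targets" is a list that holds one entry, the list of rows, each a list of 6 numbers: the shift along the tool's x, y, z in m, then the turn, a rotation vector about the tool's x, y, z in rad. A call has 1 to 10 rows; each row shifts and turns the commanded pose from where the row before left it, along the tool's axes as they then stand; what a row does not reach is not made up. A row lasts 1/8 s, in which the tool goes at most 62.5 mm and 10.7 degrees, less where a joint would pass 70% of its speed; a pose out of reach is approached as far as the arm can. A call with a gripper value outside its range is refused whole. "jaw" is the finger opening in m, from 0 to 0.0918, set as the call begins (left out, the last holds). The fingers move at their own pace and stop on an object; "newtons" is the grip in N (left out, the last holds). Time passes only in rows, so rows that do not move let the fingers close. It gives the time, the measured TCP pose, the force, the opening and the grip force at its end, in the units of the state.
- arm.observe(): the state, without advancing time (a new reading comes with each control period).
- arm.get_image(name): name is "side" or "top"; returns a dict with "pixels" (420x560x3 uint8, red, green, blue), "z_map" (420x560 float32, m along the optical axis (not along the pixel's ray), 0 where there is no reading), "fx", "fy", "cx", "cy" (pixels), "dist" ([k1, k2, p1, p2, k3] as OpenCV has them; the pictures are not rectified), "xyz" and "rotation" of the camera in the world. Camera axes: x right, y down, z forward; pixel columns grow to the right and rows downward; lengths in m; the calibration is good to about 2 mm. A picture is of the moment at which its call begins.
- arm.sign_off(): hands the job in; it is judged then, once.
The state is a dict: "clock": time; "joints": joint angles; "dq": joint speeds; "joint_efforts": joint torques, N m; "position": TCP position; "ee_rot": TCP orientation; "force": force on the tool from outside, world axes, zero at the start; "ft_torque": the same for the moment, N m; "width": opening from 0.0 (shut) to 1.0 (fully open); "gripper_force": force on a finger pad.
Only numpy, scipy, OpenCV 4.12 (cv2) and the standard library are available. Lean on these libraries where they do the work, as an engineer would, in place of code of your own. Each camera call takes 0.05 s, during which the arm holds its last target. There are 200 camera calls.

## Task

Set the pipe bush down, upright and without dropping it, on the floor of the steel cool-down box through the open hatch half of its top, and let go of it. Only then lift the vent flap by its wooden grip bar until the flap stands at the same slope as the pointer beside it, and finish still holding it there with the gripper, because it falls shut when let go. Do not touch the pointer, and leave the steel cup, wax cake and jar where they stand.

Things in the scene. Friction and masses are not known exactly. Their poses are not given: they have to be found in the camera images.
- pipe_bush: The loose thing to load: a dark, stepped metal ring 23 mm high with a bore of about 28 mm; its lower 13 mm is 62 mm across, its neck above is 54 mm across; 0.16 kg. Origin at the centre of its underside, z up. Stands on the bench left of the box; the bush, the cup and the wax cake may stand in each other's places.
- cool_box: Fixed dark sheet-steel tray, 150 mm (x) by 230 mm (y) by 61 mm high, walls 4 mm, inner floor 4 mm above its origin. Origin at the centre of its underside on the bench, z up, x away from the robot, y to the robot's left, turned by up to 0.25 rad. A roof rail 8 mm wide at y = 0 parts the top: the y > 0 half is the open hatch, the y < 0 half lies under the vent flap (one space below, no partition).
- hatch (a point): Centre of the open hatch, a mouth 142 mm (box x) by 107 mm (box y), 60 mm above the bench, 56 mm above the box's inner floor. Axes as the box.
- hinge (a point): Middle of the vent flap's hinge line, 62 mm above the bench, at x = +70, y = -58 mm in the box frame; the hinge line runs along the box's y. Axes as the box.
- flap_bar (a point): Centre of the vent flap's grip bar: a round wooden bar 15 mm thick and 72 mm long, parallel to the hinge, 210 mm from the hinge on the robot's side, at hinge height when the flap is shut. Two 8 mm stems 80 mm apart hold it; 55 mm are free between bar and flap edge and nothing is below it but the bench. The point turns with the flap: its -x axis points from the hinge to the bar, y runs along the bar.
- vent_flap (a joint): Angle of the vent flap (steel plate 146 mm long, 106 mm wide, about 0.6 kg, free hinge at the box's far side) in rad: 0 shut and level, grows as the robot's-side edge rises, stop at 1.5. It falls shut when let go.
- pointer (a joint): Angle of the pointer in rad, measured as the flap's and about the same hinge line: when both values are equal the flap is at the mark. Set differently each time (0.55 to 1.05), stiff; not to be moved.
- pointer_tip (a point): Ball tip of the pointer, a 6 mm brass rod in front of the graduated steel quadrant on the box's right side (box y = -130 mm, 19 mm outside the flap's side edge), 106 mm from the hinge line. Its -x axis points from the hinge line to the tip.
- steel_cup: Bystander: dark open steel cup, 66 mm across, 38 mm high. Origin at the centre of its underside.
- wax_cake: Bystander: plain solid yellow-brown wax disc, 68 mm across, 21 mm high. Origin at the centre of its underside.
- frit_jar: Bystander: screw-top jar, 60 mm across, 90 mm high, standing left of the box towards the robot. Origin at the centre of its underside.
Mind the look-alikes: they are no part of the job. Of the things that look like the pipe_bush, the smaller one is meant.

How it is judged:
By the outcome, as a careful person would: the job done as asked, in the order asked, and still so for the second after the job is handed in, while the arm keeps its last pose, push and grip.
It also fails if it takes over 51 s, if anything falls off the work surface, if the arm or the gripper's body presses on something with over 40 N, if the wrist force passes 120 N, or if a joint passes its speed limit or range.

## Working session

There is one attempt and no reset: what is moved stays moved. The work goes in short steps, Python scripts to look and compute and a tool call to move; the robot and the scene stay as the last step left them, time stands still between calls to the robot, and variables do not carry over. Pictures are saved under pics/ and viewed, at most 10 in all, crops included, and the job is handed in when it is done.

Besides the shell and the picture viewer there is one more tool, called after "Emit:" in YAML: its name, and indented under it one key for each argument. arm_command: Moves the arm, as the interface text tells. Its arguments: {"type":"object","properties":{"targets":{"type":"array","items":{"type":"array","items":{"type":"array","items":{"type":"number"}}}},"jaw":{"type":"number"},"newtons":{"type":"number"}},"required":["targets"]}

```bash
mkdir -p pics
cat > h.py <<'E'
import numpy as np, cv2, pickle
from scipy.spatial.transform import Rotation as R
def grab(arm,n,save):
    im=arm.get_image(n); pickle.dump(im,open(f'{save}.pkl','wb'))
    cv2.imwrite(f'pics/{save}.png',im['pixels'][:,:,::-1]); return im
def load(s): return pickle.load(open(f'{s}.pkl','rb'))
def cloud(im):
    h,w=im['z_map'].shape
    K=np.array([[im['fx'],0,im['cx']],[0,im['fy'],im['cy']],[0,0,1.]])
    u,v=np.meshgrid(np.arange(w),np.arange(h))
    p=cv2.undistortPoints(np.stack([u,v],-1).reshape(-1,1,2).astype(float),K,np.array(im['dist'],float)).reshape(h,w,2)
    z=im['z_map'].astype(float)
    c=np.dstack([p[...,0]*z,p[...,1]*z,z])
    rot=np.array(im['rotation'],float)
    if rot.shape!=(3,3): rot=R.from_rotvec(rot).as_matrix()
    P=c@rot.T+np.array(im['xyz']); P[z==0]=np.nan; return P
E
python3 - <<'E'
from h import *
from cell import arm
print(arm.observe())
for n in('top','side'):
    im=grab(arm,n,n+'0'); print(n,im['xyz'],im['rotation'],im['fx'])
a=cv2.imread('pics/top0.png')
E
```

```text
{'clock': 0.0, 'joints': array([ 1.06141941,  0.43520392,  0.02498452,  1.57408925, -0.01156857,
        1.13398215, -0.0751266 ]), 'dq': array([ 0.00150276, -0.00073145,  0.0011469 ,  0.00096882, -0.00115516,
       -0.0011203 ,  0.0002216 ]), 'joint_efforts': array([-3.60805570e-04, -6.67860603e+01,  9.84772369e-01, -3.14465117e+01,
       -6.05715998e-02,  4.28675185e-02,  1.44726982e-04]), 'position': array([ 0.24703069, -0.57359534,  0.24495996]), 'ee_rot': array([-3.07543486e+00, -6.34128353e-01,  7.50610397e-04]), 'force': array([0.2821228 , 0.3086477 , 0.38354217]), 'ft_torque': array([-0.06480856, -0.02394908,  0.0219647 ]), 'gripper_force': 0.0, 'width': 0.9999996131797335}
top [0.29962172 0.01555766 1.16892194] [-2.11128493  2.13077175 -0.20616654] 385.19886531547803
side [0.02443771 0.99305449 0.55672189] [-0.54416686  2.36803742 -1.55989304] 424.7025386873503
```

View pics/top0.png

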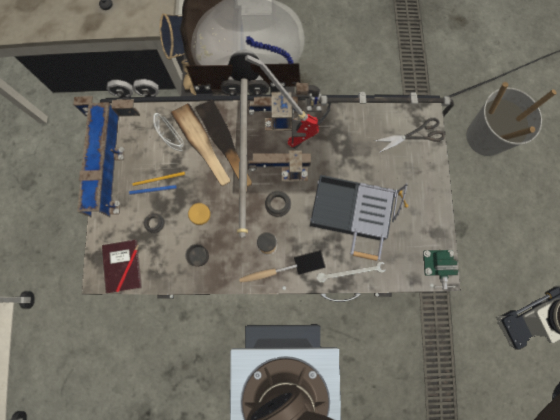

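View pics/side0.png

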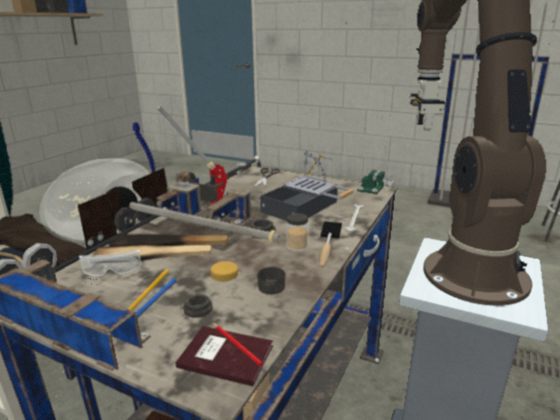

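The top view shows the box at about (353,208) with the flap bar at (366,256). There are two stepped rings: a large one at (277,203) and a small one at (154,223), which should be the bush. The cup is at (197,255), the wax cake at (199,213) and the jar at (266,242). A beam lies along column 243.

Run:
```python
from h import *
im=load('top0');P=cloud(im)
for n,(u,v) in dict(ring_s=(154,223),ring_L=(277,203),wax=(199,213),cup=(197,255),jar=(266,242)).items():
    Q=P[v-18:v+19,u-18:u+19].reshape(-1,3);Q=Q[Q[:,2]>0.012]
    if u==277: Q=Q[Q[:,0]>-9]
    c,r=cv2.minEnclosingCircle(Q[:,:2].astype(np.float32));print(n,np.round(c,4),'d',round(2*r,4),'ztop',np.round(np.percentile(Q[:,2],[50,95]),4))
print('bench z',np.nanmedian(P[225:245,165:185,2]))
for v in range(80,245,12): print('beam',v,np.round(P[v,240:248:3].reshape(-1,3),3).tolist())
for n,(u,v) in dict(bar=(366,256),boxc=(335,205),fl=(385,190)).items(): print(n,np.round(P[v,u],4))
# zmap of box region
for s,sc in(('top0',5),):
    a=cv2.imread(f'pics/{s}.png')[165:275,300:430];cv2.imwrite('pics/boxtop.png',cv2.resize(a,None,fx=5,fy=5,interpolation=2))
S=cv2.imread('pics/side0.png')[140:290,170:400];cv2.imwrite('pics/boxside.png',cv2.resize(S,None,fx=3.4,fy=3.4,interpolation=2))
```

```text
ring_s [0.526  0.4009] d 0.0617 ztop [0.0209 0.0253]
ring_L [0.5845 0.0172] d 0.0806 ztop [0.0264 0.0315]
wax [0.5548 0.2611] d 0.068 ztop [0.0189 0.0234]
cup [0.4242 0.2609] d 0.0666 ztop [0.033  0.0386]
jar [0.4549 0.051 ] d 0.0603 ztop [0.0875 0.0911]
bench z -0.001059652806141731
beam 80 [[0.984, 0.135, 0.052], [0.978, 0.125, 0.063], [0.976, 0.115, 0.065]]
beam 92 [[0.967, 0.139, 0.008], [0.934, 0.124, 0.065], [0.938, 0.115, 0.057]]
beam 104 [[0.901, 0.134, 0.049], [0.893, 0.123, 0.063], [0.896, 0.114, 0.058]]
beam 116 [[0.857, 0.133, 0.053], [0.851, 0.123, 0.065], [0.854, 0.114, 0.059]]
beam 128 [[0.814, 0.132, 0.058], [0.811, 0.122, 0.065], [0.815, 0.114, 0.055]]
beam 140 [[0.774, 0.131, 0.059], [0.771, 0.122, 0.064], [0.775, 0.113, 0.056]]
beam 152 [[0.734, 0.131, 0.059], [0.731, 0.121, 0.067], [0.736, 0.113, 0.055]]
beam 164 [[0.695, 0.13, 0.061], [0.694, 0.121, 0.063], [0.697, 0.113, 0.055]]
beam 176 [[0.657, 0.13, 0.062], [0.657, 0.121, 0.06], [0.659, 0.112, 0.054]]
beam 188 [[0.62, 0.129, 0.06], [0.619, 0.12, 0.064], [0.621, 0.112, 0.056]]
beam 200 [[0.583, 0.129, 0.062], [0.583, 0.12, 0.06], [0.598, 0.116, -0.001]]
beam 212 [[0.546, 0.128, 0.064], [0.546, 0.119, 0.063], [0.561, 0.117, -0.006]]
beam 224 [[0.511, 0.128, 0.06], [0.51, 0.119, 0.064], [0.523, 0.116, -0.004]]
beam 236 [[0.475, 0.128, 0.056], [0.476, 0.12, 0.049], [0.485, 0.116, -0.003]]
bar [ 0.412  -0.2356  0.0674]
boxc [ 0.5787 -0.1611  0.0038]
fl [ 0.6099 -0.3048  0.0614]
```

View pics/boxtop.png

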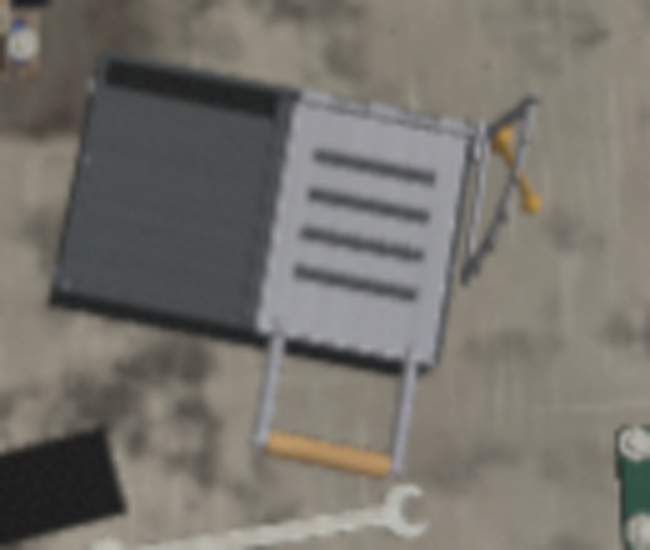

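View pics/boxside.png

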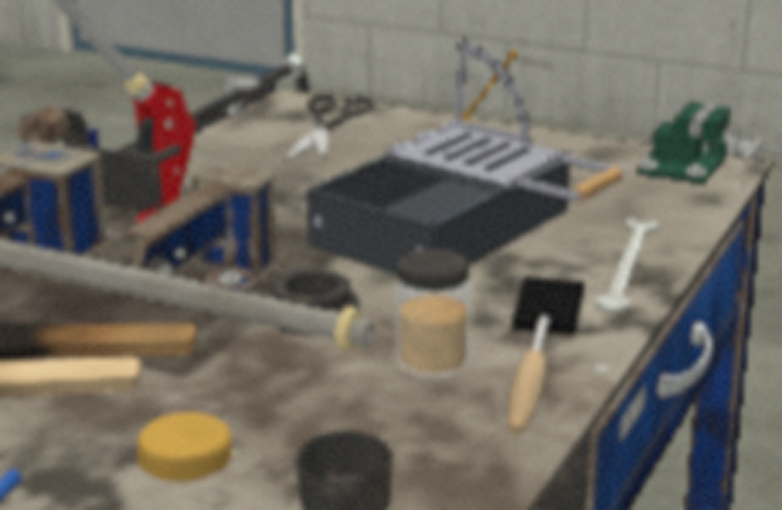

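Both views agree that the brass pointer runs from the pivot at crop (503,135) to its tip at (530,203). I'll fit the box pose to the corners and the pointer angle to the brass pixels.

```bash
cat > fit.py <<'E'
from h import *
from scipy.optimize import least_squares
def proj(im,X):
    rot=np.array(im['rotation'],float);rot=R.from_rotvec(rot).as_matrix() if rot.shape!=(3,3) else rot
    K=np.array([[im['fx'],0,im['cx']],[0,im['fy'],im['cy']],[0,0,1.]])
    X=np.atleast_2d(X);t=-rot.T@np.array(im['xyz'])
    return cv2.projectPoints(X.astype(float),cv2.Rodrigues(rot.T)[0],t,K,np.array(im['dist'],float))[0].reshape(-1,2)
def W(b,X): return R.from_euler('z',b[2]).apply(np.atleast_2d(X))+[b[0],b[1],0]
T=load('top0');S=load('side0')
c=lambda u,v:(300+(u-2)/5,165+(v-2)/5)
top=[((-.075,.115,0),c(50,305)),((-.075,-.115,0),c(433,375)),((.075,.115,.061),c(103,57)),
 ((-.076,-.005,.0635),c(257,331)),((-.076,-.111,.0635),c(437,363)),((.070,-.005,.0635),c(298,95)),
 ((-.140,-.022,.062),c(264,443)),((-.140,-.094,.062),c(392,464))]
s=lambda u,v:(170+(u-1.2)/3.4,140+(v-1.2)/3.4)
side=[((.075,.115,.061),s(309,188)),((-.075,.115,.061),s(410,240)),((-.14,-.022,.062),s(583,190)),((-.14,-.094,.062),s(617,173))]
def res(b):
    return np.r_[(proj(T,W(b,[p for p,_ in top]))-[q for _,q in top]).ravel(),(proj(S,W(b,[p for p,_ in side]))-[q for _,q in side]).ravel()]
b=least_squares(res,[.58,-.21,-.2],loss='soft_l1').x
if __name__=='__main__':
    print('box',b);print(np.round(res(b).reshape(-1,2),1).tolist())
    def tip(a,r=.106): return W(b,[.07-r*np.cos(a),-.130,.062+r*np.sin(a)])[0]
    for im,(u0,u1,v0,v1),n in((T,(396,412,185,212),'t'),(S,(300,330,150,180),'s')):
        px=im['pixels'].astype(int);m=np.zeros(px.shape[:2],bool)
        m[v0:v1,u0:u1]=((px[...,0]-px[...,2])>55)[v0:v1,u0:u1]
        ys,xs=np.nonzero(m);q=np.c_[xs,ys].astype(float);print(n,len(q),q.min(0),q.max(0))
        d,_,_=cv2.PCACompute2(q,None)[0:3];vx=cv2.fitLine(q.astype(np.float32),2,0,.01,.01).ravel()
        A=np.arange(.4,1.2,.01);dirs=[];
        for a in A:
            g=proj(im,[tip(a,0.0),tip(a)]);e=g[1]-g[0];e/=np.linalg.norm(e);dirs.append(abs(e[0]*vx[1]-e[1]*vx[0]))
        i=np.argmin(dirs);print('angle by direction',A[i])
        L=[np.linalg.norm(np.array(proj(im,tip(a))[0])-q,axis=1).min() for a in A]
        print('tip proj',[(round(a,2),np.round(proj(im,tip(a))[0],1).tolist()) for a in A[20:66:9]],'pivot',proj(im,tip(0,0)))
    P=cloud(T);bb=R.from_euler('z',-b[2])
    for im in (T,S):
        P=cloud(im);px=im['pixels'].astype(int);Q=bb.apply((P-[b[0],b[1],0]).reshape(-1,3));C=(px[...,0]-px[...,2]).ravel()
        k=(np.abs(Q[:,1]+.13)<.03)&(C>55)&(Q[:,2]>.05)&(np.abs(Q[:,0])<.1);Z=Q[k];Z=Z[np.argsort(Z[:,2])]
        print(np.round(Z[::max(1,len(Z)//12)],3).tolist(),'ang',np.median(np.arctan2(Z[:,2]-.062,.07-Z[:,0])[Z[:,2]>.1]))
    print('hatch',W(b,[0,.0575,.06]),'bar',W(b,[-.14,-.058,.062]),'hinge',W(b,[.07,-.058,.062]))
E
python3 fit.py
```

```text
box [ 0.56331733 -0.20816885 -0.20565732]
[[-0.1, 0.5], [-3.5, 0.8], [-0.2, -1.7], [0.5, -0.4], [0.1, 0.1], [-0.0, -0.4], [1.2, -0.2], [0.0, 0.3], [-0.4, 0.5], [7.5, -3.9], [-1.1, 1.9], [0.4, 0.5]]
t 27 [399. 191.] [407. 206.]
angle by direction 0.9300000000000005
tip proj [(np.float64(0.6), [402.3, 215.2]), (np.float64(0.69), [403.4, 212.6]), (np.float64(0.78), [404.6, 209.9]), (np.float64(0.87), [405.6, 206.9]), (np.float64(0.96), [406.7, 203.8]), (np.float64(1.05), [407.6, 200.6])] pivot [[399.91772416 191.36717526]]
s 8 [306. 155.] [321. 174.]
angle by direction 0.9300000000000005
tip proj [(np.float64(0.6), [326.6, 164.2]), (np.float64(0.69), [325.2, 161.8]), (np.float64(0.78), [323.7, 159.5]), (np.float64(0.87), [322.1, 157.4]), (np.float64(0.96), [320.3, 155.4]), (np.float64(1.05), [318.4, 153.6])] pivot [[305.6782891  175.79870085]]
[[0.071, -0.132, 0.066], [0.065, -0.126, 0.068], [0.062, -0.126, 0.07], [0.065, -0.128, 0.072], [0.058, -0.128, 0.073], [0.053, -0.129, 0.082], [0.046, -0.127, 0.093], [0.019, -0.128, 0.128], [0.015, -0.129, 0.134], [0.006, -0.132, 0.148], [0.008, -0.126, 0.148], [0.002, -0.128, 0.151], [0.001, -0.126, 0.151]] ang 0.9280990548856795
[[0.066, -0.126, 0.071], [0.062, -0.126, 0.072], [0.062, -0.126, 0.075], [0.034, -0.129, 0.113], [0.008, -0.126, 0.148], [0.002, -0.123, 0.15], [0.009, -0.127, 0.151], [0.005, -0.128, 0.151]] ang 0.9436623811819133
hatch [[ 0.57505945 -0.15188055  0.06      ]] bar [[ 0.41442334 -0.23635712  0.062     ]] hinge [[ 0.619998   -0.27924136  0.062     ]]
```

```bash
cat > plan.py <<'E'
from h import *
from cell import arm
def down(yaw_y,tilt=0):
    """tool z down, tool y along yaw; tilt>0 leans the fingers' direction toward +y(tool)"""
    y=np.array([np.cos(yaw_y),np.sin(yaw_y),0]);z=np.array([0,0,-1.]);
    z2=np.cos(tilt)*z+np.sin(tilt)*y;y2=np.cos(tilt)*y-np.sin(tilt)*z
    return R.from_matrix(np.c_[np.cross(y2,z2),y2,z2])
def go(pos,rot,n,start=None,dec=3):
    if start is None:
        o=arm.observe();start=(np.array(o['position']),R.from_rotvec(o['ee_rot']))
    p,r=start;dr=(r.inv()*rot).as_rotvec()/n;dr=np.round(dr,dec);out=[]
    for i in range(n):
        t=np.round(r.inv().apply((np.array(pos)-p)/(n-i)),dec)
        p=p+r.apply(t);r=r*R.from_rotvec(dr);out.append([float(x) for x in np.r_[t,dr]])
    for k in range(0,n,10): print(str(out[k:k+10]).replace(' ',''))
    print('end',np.round(p,4),(r.inv()*rot).magnitude().round(4));return p,r
E
python3 - <<'E'
from plan import *
print(down(-.2057).as_matrix().round(2))
go([.526,.401,.12],down(-.2057),20)
E
```

```text
[[ 0.2   0.98  0.  ]
 [ 0.98 -0.2   0.  ]
 [ 0.    0.   -1.  ]]
[[0.032,-0.039,0.006,-0.0,-0.0,-0.048],[0.034,-0.038,0.006,-0.0,-0.0,-0.048],[0.036,-0.036,0.006,-0.0,-0.0,-0.048],[0.037,-0.034,0.006,-0.0,-0.0,-0.048],[0.039,-0.032,0.006,-0.0,-0.0,-0.048],[0.04,-0.031,0.006,-0.0,-0.0,-0.048],[0.042,-0.028,0.006,-0.0,-0.0,-0.048],[0.043,-0.026,0.006,-0.0,-0.0,-0.048],[0.045,-0.024,0.007,-0.0,-0.0,-0.048],[0.046,-0.022,0.006,-0.0,-0.0,-0.048]]
[[0.047,-0.02,0.007,-0.0,-0.0,-0.048],[0.047,-0.018,0.006,-0.0,-0.0,-0.048],[0.048,-0.016,0.007,-0.0,-0.0,-0.048],[0.049,-0.013,0.006,-0.0,-0.0,-0.048],[0.05,-0.011,0.007,-0.0,-0.0,-0.048],[0.05,-0.008,0.006,-0.0,-0.0,-0.048],[0.05,-0.006,0.007,-0.0,-0.0,-0.048],[0.051,-0.004,0.006,-0.0,-0.0,-0.048],[0.051,-0.001,0.007,-0.0,-0.0,-0.048],[0.05,0.001,0.006,-0.0,-0.0,-0.048]]Traceback (most recent call last):
  File "<stdin>", line 3, in <module>
  File "plan.py", line 16, in go
    print('end',np.round(p,4),(r.inv()*rot).magnitude().round(4));return p,r
                              ^^^^^^^^^^^^^^^^^^^^^^^^^^^^^^^
AttributeError: 'float' object has no attribute 'round'
```

Emit:
arm_command:
  targets:
    - [[0.032,-0.039,0.006,0,0,-0.048],[0.034,-0.038,0.006,0,0,-0.048],[0.036,-0.036,0.006,0,0,-0.048],[0.037,-0.034,0.006,0,0,-0.048],[0.039,-0.032,0.006,0,0,-0.048],[0.04,-0.031,0.006,0,0,-0.048],[0.042,-0.028,0.006,0,0,-0.048],[0.043,-0.026,0.006,0,0,-0.048],[0.045,-0.024,0.007,0,0,-0.048],[0.046,-0.022,0.006,0,0,-0.048]]
  jaw: 0.0918

```text
clock: 1.35
position: [0.388, -0.086, 0.1845]
ee_rot: [2.837, 1.349, 0.0]
force: [1.3, -0.2, -0.2]
width: 1.001
gripper_force: 0.0
```

Emit:
arm_command:
  targets:
    - [[0.047,-0.02,0.007,0,0,-0.048],[0.047,-0.018,0.006,0,0,-0.048],[0.048,-0.016,0.007,0,0,-0.048],[0.049,-0.013,0.006,0,0,-0.048],[0.05,-0.011,0.007,0,0,-0.048],[0.05,-0.008,0.006,0,0,-0.048],[0.05,-0.006,0.007,0,0,-0.048],[0.051,-0.004,0.006,0,0,-0.048],[0.051,-0.001,0.007,0,0,-0.048],[0.05,0.001,0.006,0,0,-0.048]]

```text
clock: 2.6
position: [0.5263, 0.4015, 0.1189]
ee_rot: [2.435, 1.985, -0.001]
force: [1.8, -1.0, 1.2]
width: 1.002
gripper_force: 0.0
```

```bash
sed -i 's/(r.inv()\*rot).magnitude().round(4)/round(float((r.inv()*rot).magnitude()),4)/' plan.py
python3 - <<'E'
from plan import *
o=arm.observe();print(o['clock'],o['position'],o['joints'])
im=grab(arm,'side','side1')
s=go([.526,.401,.06],down(-.2057),4)
s=go([.526,.401,.022],down(-.2057),4,s)
a=im['pixels'][200:340,120:300,::-1];cv2.imwrite('pics/s1.png',cv2.resize(a,None,fx=4,fy=4,interpolation=2))
E
```

```text
2.6 [0.52630108 0.40152824 0.11887748] [-0.40844354  0.67055664 -0.51542464  1.57784664  0.37438568  0.9939651
 -1.24036595]
[[-0.002,0.001,0.015,-0.001,-0.001,0.002],[-0.002,0.0,0.014,-0.001,-0.001,0.002],[-0.002,0.001,0.015,-0.001,-0.001,0.002],[-0.002,0.0,0.014,-0.001,-0.001,0.002]]
end [0.5259 0.4007 0.0603] 0.0026
[[0.0,-0.0,0.01,0.0,-0.0,0.0],[0.0,-0.0,0.009,0.0,-0.0,0.0],[0.0,-0.0,0.01,0.0,-0.0,0.0],[0.0,-0.0,0.009,0.0,-0.0,0.0]]
end [0.526  0.4007 0.0223] 0.0026
```

View pics/s1.png

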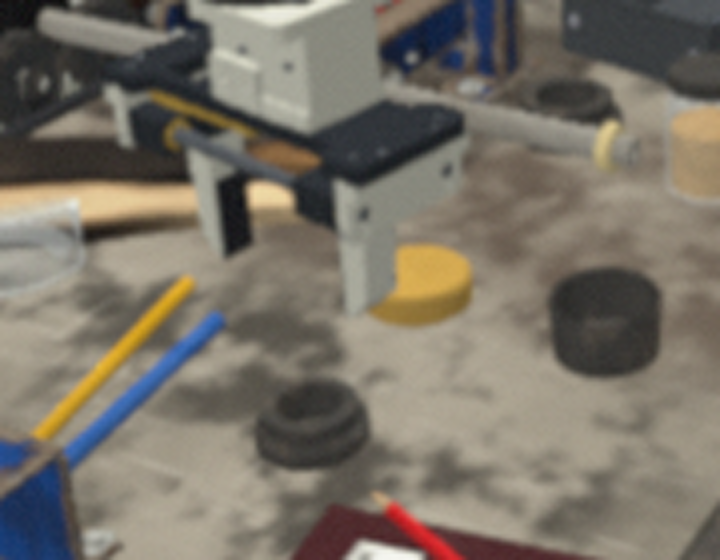

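The stepped ring at crop (312,423) stands clear under the open jaws. I'll go down and grip it.

Emit:
arm_command:
  targets:
    - [[0,0,0.02,0,0,0],[0,0,0.02,0,0,0],[0,0,0.02,0,0,0],[0,0,0.018,0,0,0],[0,0,0.01,0,0,0],[0,0,0.008,0,0,0],[0,0,0,0,0,0]]

```text
clock: 3.52
position: [0.5259, 0.4002, 0.0234]
ee_rot: [2.436, 1.984, -0.001]
force: [1.0, 0.0, 0.6]
width: 0.998
gripper_force: 0.0
```

Emit:
arm_command:
  targets:
    - [[0,0,0,0,0,0],[0,0,0,0,0,0],[0,0,0,0,0,0],[0,0,0,0,0,0],[0,0,0,0,0,0],[0,0,0,0,0,0]]
  jaw: 0.04
  newtons: 20

```text
clock: 4.28
position: [0.5263, 0.4004, 0.024]
ee_rot: [2.436, 1.983, 0.001]
force: [0.6, -0.3, 2.7]
width: 0.654
gripper_force: 20.0
```

Emit:
arm_command:
  targets:
    - [[0,0,-0.01,0,0,0],[0,0,-0.02,0,0,0],[0,0,-0.03,0,0,0],[0,0,-0.04,0,0,0],[0,0,-0.03,0,0,0],[0,0,0,0,0,0]]

```text
clock: 5.03
position: [0.527, 0.4018, 0.1577]
ee_rot: [-2.436, -1.983, -0.009]
force: [-0.2, -0.5, -2.4]
width: 0.654
gripper_force: 20.0
```

Run:
```python
from plan import *
o=arm.observe();print(o['clock'],o['position'],o['width'],o['gripper_force'],o['force'])
s=go([.575,-.152,.16],down(-.2057),16)
im=grab(arm,'side','side2');a=im['pixels'][170:300,100:300,::-1];cv2.imwrite('pics/s2.png',cv2.resize(a,None,fx=4,fy=4,interpolation=2))
```

```text
5.025 [0.52696122 0.40181045 0.15770373] 0.6538455773761191 19.967538185342164 [-0.21772225 -0.54267237 -2.43180461]
[[-0.033,0.01,-0.0,0.0,-0.0,0.0],[-0.033,0.01,-0.0,0.0,-0.0,0.0],[-0.033,0.01,-0.0,0.0,-0.0,0.0],[-0.033,0.01,-0.0,0.0,-0.0,0.0],[-0.033,0.01,-0.0,0.0,-0.0,0.0],[-0.033,0.01,-0.0,0.0,-0.0,0.0],[-0.033,0.01,-0.0,0.0,-0.0,0.0],[-0.034,0.01,-0.0,0.0,-0.0,0.0],[-0.033,0.01,-0.001,0.0,-0.0,0.0],[-0.034,0.01,-0.0,0.0,-0.0,0.0]]
[[-0.033,0.01,-0.001,0.0,-0.0,0.0],[-0.034,0.01,-0.0,0.0,-0.0,0.0],[-0.033,0.01,-0.001,0.0,-0.0,0.0],[-0.034,0.01,-0.0,0.0,-0.0,0.0],[-0.033,0.01,-0.001,0.0,-0.0,0.0],[-0.034,0.009,-0.0,0.0,-0.0,0.0]]
end [ 0.5747 -0.1524  0.1597] 0.0061
```

View pics/s2.png

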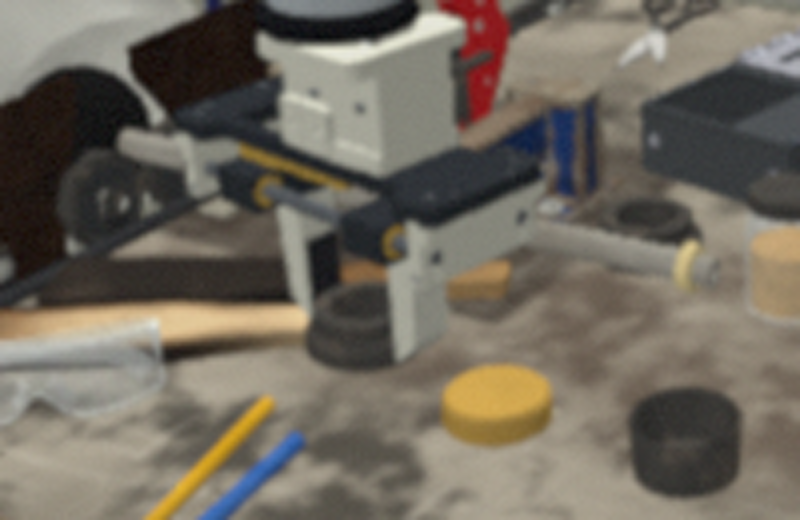

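The bush at crop (355,325) is held upright between the fingers. Next I'll carry it over to the hatch.

Emit:
arm_command:
  targets:
    - [[-0.033,0.01,0,0,0,0],[-0.033,0.01,0,0,0,0],[-0.033,0.01,0,0,0,0],[-0.033,0.01,0,0,0,0],[-0.033,0.01,0,0,0,0],[-0.033,0.01,0,0,0,0],[-0.033,0.01,0,0,0,0],[-0.034,0.01,0,0,0,0],[-0.033,0.01,0,0,0,0],[-0.034,0.01,0,0,0,0]]

```text
clock: 6.32
position: [0.5557, 0.0536, 0.1527]
ee_rot: [-2.435, -1.983, 0.003]
force: [-0.4, 0.2, -1.9]
width: 0.654
gripper_force: 20.0
```

Emit:
arm_command:
  targets:
    - [[-0.033,0.01,0,0,0,0],[-0.034,0.01,0,0,0,0],[-0.033,0.01,0,0,0,0],[-0.034,0.01,0,0,0,0],[-0.033,0.01,0,0,0,0],[-0.034,0.009,0,0,0,0],[0,0,0,0,0,0]]

```text
clock: 7.2
position: [0.5724, -0.1578, 0.1522]
ee_rot: [-2.441, -1.977, 0.004]
force: [0.4, -0.1, -1.6]
width: 0.653
gripper_force: 20.0
```

Run:
```python
from plan import *
o=arm.observe();print(o['clock'],o['position'],o['width'],o['force'])
s=go([.575,-.152,.10],down(-.2057),4)
s=go([.575,-.152,.032],down(-.2057),6,s)
```

```text
7.2 [ 0.57238443 -0.15781675  0.15219604] 0.6526211359888465 [ 0.38236392 -0.0614603  -1.61406668]
[[0.002,0.0,0.013,-0.001,0.0,-0.001],[0.001,0.0,0.013,-0.001,0.0,-0.001],[0.002,0.001,0.013,-0.001,0.0,-0.001],[0.001,0.0,0.013,-0.001,0.0,-0.001]]
end [ 0.5745 -0.1522  0.1002] 0.0024
[[0.0,0.0,0.011,0.0,0.0,0.0],[0.0,0.0,0.011,0.0,0.0,0.0],[0.0,0.0,0.012,0.0,0.0,0.0],[0.0,0.0,0.011,0.0,0.0,0.0],[0.0,0.0,0.012,0.0,0.0,0.0],[0.0,0.0,0.011,0.0,0.0,0.0]]
end [ 0.5746 -0.1524  0.0322] 0.0024
```

Emit:
arm_command:
  targets:
    - [[0.002,0,0.013,0,0,-0.001],[0.001,0,0.013,0,0,-0.001],[0.002,0.001,0.013,0,0,-0.001],[0.001,0,0.013,0,0,-0.001],[0,0,0.011,0,0,0],[0,0,0.011,0,0,0],[0,0,0.012,0,0,0],[0,0,0.011,0,0,0],[0,0,0.012,0,0,0],[0,0,0.009,0,0,0]]

```text
clock: 8.45
position: [0.5757, -0.1482, 0.0349]
ee_rot: [-2.432, -1.988, 0.0]
force: [-0.3, -0.6, -1.0]
width: 0.654
gripper_force: 20.0
```

Emit:
arm_command:
  targets:
    - [[0,0,0.001,0,0,0],[0,0,0.001,0,0,0],[0,0,0,0,0,0]]

```text
clock: 8.82
position: [0.5762, -0.1482, 0.0341]
ee_rot: [2.432, 1.988, 0.001]
force: [-0.3, 0.2, -1.5]
width: 0.655
gripper_force: 20.0
```

Emit:
arm_command:
  targets:
    - [[0,0,0.001,0,0,0],[0,0,0.001,0,0,0],[0,0,0.001,0,0,0],[0,0,0.001,0,0,0],[0,0,0,0,0,0]]

```text
clock: 9.45
position: [0.5758, -0.1482, 0.0296]
ee_rot: [-2.432, -1.988, 0.0]
force: [-0.5, 0.1, -1.3]
width: 0.655
gripper_force: 20.0
```

Emit:
arm_command:
  targets:
    - [[0,0,0.001,0,0,0],[0,0,0,0,0,0],[0,0,0,0,0,0]]

```text
clock: 9.82
position: [0.5759, -0.1482, 0.0287]
ee_rot: [2.432, 1.988, 0.0]
force: [-0.3, -0.3, -1.8]
width: 0.652
gripper_force: 20.0
```

Emit:
arm_command:
  targets:
    - [[0,0,0.001,0,0,0],[0,0,0,0,0,0],[0,0,0,0,0,0]]

```text
clock: 10.2
position: [0.576, -0.1482, 0.0279]
ee_rot: [2.432, 1.988, 0.0]
force: [-1.2, -0.0, 2.5]
width: 0.657
gripper_force: 20.0
```

Emit:
arm_command:
  targets:
    - [[0,0,0.0005,0,0,0],[0,0,0,0,0,0],[0,0,0,0,0,0]]

```text
clock: 10.58
position: [0.576, -0.1482, 0.0279]
ee_rot: [2.432, 1.988, 0.0]
force: [-1.9, 1.4, 8.3]
width: 0.651
gripper_force: 20.0
```

Contact is made, so I'll let go and lift away.

Emit:
arm_command:
  targets:
    - [[0,0,0,0,0,0],[0,0,0,0,0,0],[0,0,0,0,0,0],[0,0,0,0,0,0]]
  jaw: 0.077

```text
clock: 11.08
position: [0.5758, -0.1481, 0.0271]
ee_rot: [-2.432, -1.988, 0.0]
force: [-0.4, 0.4, -0.1]
width: 0.838
gripper_force: 0.0
```

Emit:
arm_command:
  targets:
    - [[0,0,-0.01,0,0,0],[0,0,-0.015,0,0,0],[0,0,-0.025,0,0,0],[0,0,-0.04,0,0,0],[0,0,-0.05,0,0,0],[0,0,-0.05,0,0,0],[0,0,0,0,0,0]]

```text
clock: 11.95
position: [0.5783, -0.148, 0.2228]
ee_rot: [2.427, 1.984, 0.009]
force: [-1.2, -0.0, -0.7]
width: 0.834
gripper_force: 0.0
```

Run:
```python
from plan import *
from fit import b,W
o=arm.observe();print(o['clock'],o['position'],o['joints'])
im=grab(arm,'top','top3');a=im['pixels'][165:275,300:430,::-1];cv2.imwrite('pics/t3.png',cv2.resize(a,None,fx=5,fy=5,interpolation=2))
S=grab(arm,'side','side3');a=S['pixels'][160:230,240:340,::-1];
bar=W(b,[-.14,-.058,.062])[0]
print('bar',bar)
rt=down(b[2],.6); print(rt.as_matrix().round(2))
ap=bar-rt.as_matrix()[:,2]*.11
s=go([.45,-.21,.21],down(b[2],.3),6)
s=go(ap,rt,6,s)
```

```text
11.95 [ 0.57832463 -0.14798012  0.22284061] [ 0.5353703   0.46247754 -0.53580371  1.6479992   0.26079796  1.09380298
 -0.27293437]
bar [ 0.41442334 -0.23635712  0.062     ]
[[ 0.2   0.81  0.55]
 [ 0.98 -0.17 -0.12]
 [ 0.    0.56 -0.83]]
[[-0.014,-0.019,0.001,-0.05,-0.0,0.001],[-0.014,-0.018,0.001,-0.05,-0.0,0.001],[-0.014,-0.019,-0.001,-0.05,-0.0,0.001],[-0.015,-0.018,-0.001,-0.05,-0.0,0.001],[-0.014,-0.018,-0.002,-0.05,-0.0,0.001],[-0.015,-0.019,-0.004,-0.05,-0.0,0.001]]
end [ 0.4496 -0.2101  0.2102] 0.0018
[[-0.005,-0.017,0.005,-0.05,-0.0,-0.0],[-0.006,-0.018,0.004,-0.05,-0.0,-0.0],[-0.005,-0.018,0.003,-0.05,-0.0,-0.0],[-0.006,-0.018,0.002,-0.05,-0.0,-0.0],[-0.005,-0.018,0.001,-0.05,-0.0,-0.0],[-0.006,-0.017,-0.0,-0.05,-0.0,-0.0]]
end [ 0.354  -0.2238  0.1525] 0.0018
```

View pics/t3.png

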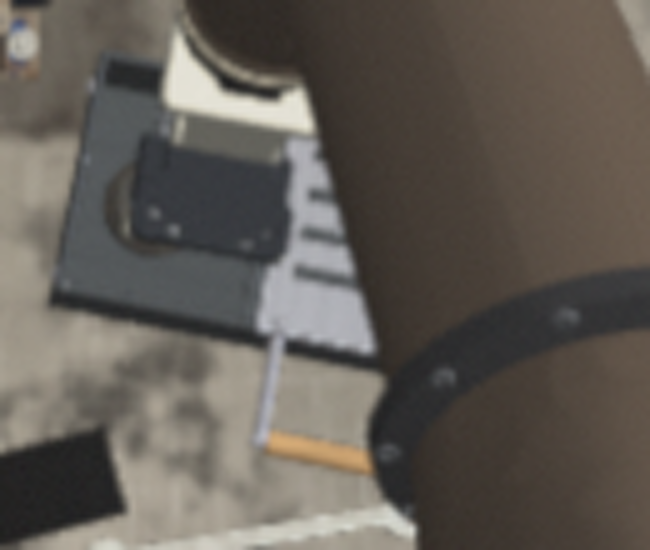

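The bush sits on the box floor under the gripper, showing at crop (115,200). For the bar I'll use a milder lean of 0.35 rad so the wrist stays inside its range.

Run:
```python
from plan import *
from fit import b,W
bar=W(b,[-.14,-.058,.062])[0]
rt=down(b[2],.35);ap=bar-rt.as_matrix()[:,2]*.11
print(ap);s=go(ap,rt,10)
```

```text
[ 0.37749943 -0.22865455  0.165331  ]
[[-0.012,-0.018,0.005,-0.035,-0.0,0.001],[-0.012,-0.018,0.005,-0.035,-0.0,0.001],[-0.012,-0.018,0.004,-0.035,-0.0,0.001],[-0.012,-0.018,0.003,-0.035,-0.0,0.001],[-0.012,-0.018,0.003,-0.035,-0.0,0.001],[-0.012,-0.019,0.002,-0.035,-0.0,0.001],[-0.012,-0.019,0.001,-0.035,-0.0,0.001],[-0.012,-0.018,0.001,-0.035,-0.0,0.001],[-0.012,-0.019,0.0,-0.035,-0.0,0.001],[-0.011,-0.018,-0.0,-0.035,-0.0,0.001]]
end [ 0.3777 -0.2286  0.1654] 0.0048
```

Emit:
arm_command:
  targets:
    - [[-0.012,-0.018,0.005,-0.035,0,0.001],[-0.012,-0.018,0.005,-0.035,0,0.001],[-0.012,-0.018,0.004,-0.035,0,0.001],[-0.012,-0.018,0.003,-0.035,0,0.001],[-0.012,-0.018,0.003,-0.035,0,0.001],[-0.012,-0.019,0.002,-0.035,0,0.001],[-0.012,-0.019,0.001,-0.035,0,0.001],[-0.012,-0.018,0.001,-0.035,0,0.001],[-0.012,-0.019,0,-0.035,0,0.001],[-0.011,-0.018,0,-0.035,0,0.001]]
  jaw: 0.045

```text
clock: 13.3
position: [0.3759, -0.2283, 0.1634]
ee_rot: [2.219, 1.795, 0.319]
force: [-0.1, 1.3, -0.4]
width: 0.488
gripper_force: 0.0
```

Emit:
arm_command:
  targets:
    - [[0,0,0,0,0,0],[0,0,0,0,0,0]]

```text
clock: 13.55
position: [0.3779, -0.2285, 0.1645]
ee_rot: [2.219, 1.795, 0.319]
force: [-0.3, -0.5, 0.7]
width: 0.49
gripper_force: 0.0
```

Run:
```python
from plan import *
from fit import b,W
o=arm.observe();print(o['clock'],o['position'],o['joints'],o['width'])
T=grab(arm,'top','top4');S=grab(arm,'side','side4')
bar=W(b,[-.14,-.058,.062])[0]
r=R.from_rotvec(o['ee_rot']);print(r.as_matrix().round(3))
s=go(bar,down(b[2],.35),8)
a=T['pixels'][165:275,280:410,::-1];c=S['pixels'][120:230,250:380,::-1];cv2.imwrite('pics/b4.png',cv2.resize(np.hstack([a,c]),None,fx=3,fy=3,interpolation=2))
```

```text
13.55 [ 0.37794917 -0.22846549  0.16448657] [ 1.10216326  0.15938881 -0.64892673  2.3169757   0.01136313  0.35949242
  0.25540375] 0.4895520395486776
[[ 0.208  0.919  0.335]
 [ 0.978 -0.197 -0.069]
 [ 0.002  0.342 -0.94 ]]
[[-0.0,-0.0,0.014,0.0,-0.0,-0.0],[-0.0,-0.0,0.014,0.0,-0.0,-0.0],[-0.0,-0.0,0.014,0.0,-0.0,-0.0],[-0.0,-0.0,0.013,0.0,-0.0,-0.0],[-0.0,-0.0,0.014,0.0,-0.0,-0.0],[-0.0,-0.0,0.013,0.0,-0.0,-0.0],[-0.0,-0.0,0.014,0.0,-0.0,-0.0],[-0.001,-0.001,0.013,0.0,-0.0,-0.0]]
end [ 0.4142 -0.2366  0.0621] 0.0037
```

View pics/b4.png

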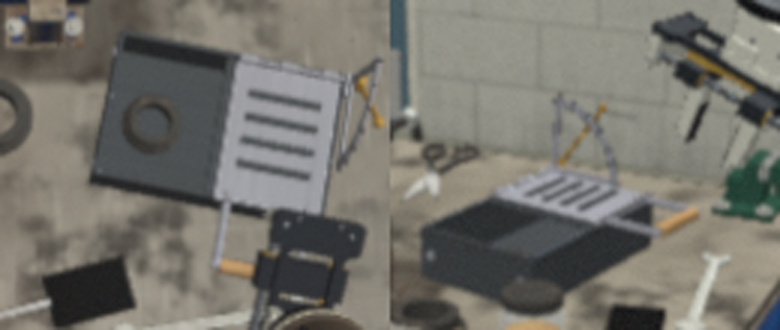

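The bush lies flat in the hatch half at (150,123) and the gripper is lined up above the bar. I'll go down onto it and grip.

Emit:
arm_command:
  targets:
    - [[0,0,0.014,0,0,0],[0,0,0.014,0,0,0],[0,0,0.014,0,0,0],[0,0,0.013,0,0,0],[0,0,0.014,0,0,0],[0,0,0.013,0,0,0],[0,0,0.014,0,0,0],[-0.001,-0.001,0.013,0,0,0],[0,0,0,0,0,0]]

```text
clock: 14.78
position: [0.4105, -0.2365, 0.0685]
ee_rot: [2.219, 1.799, 0.313]
force: [-0.5, 0.2, 0.4]
width: 0.492
gripper_force: 0.0
```

Emit:
arm_command:
  targets:
    - [[0,0,0,0,0,0],[0,0,0,0,0,0],[0,0,0,0,0,0],[0,0,0,0,0,0]]
  jaw: 0.005
  newtons: 20

```text
clock: 15.28
position: [0.4118, -0.2376, 0.0701]
ee_rot: [2.217, 1.794, 0.316]
force: [6.0, -1.7, -1.0]
width: 0.142
gripper_force: 20.0
```

```bash
cat > arc.py <<'E'
from plan import *
from fit import b,W
def arc(a0,a1,n,tilt0=.35,rho=.21):
    """rows along the flap's arc from a0 to a1, from the present pose, rigidly about the hinge line"""
    o=arm.observe();p=np.array(o['position']);r=R.from_rotvec(o['ee_rot']);h=W(b,[.07,-.058,.062])[0]
    ax=R.from_euler('z',b[2]).apply([0,1,0]);out=[]
    v=p-h; print('now ang',np.arctan2(v[2],-R.from_euler('z',-b[2]).apply(v)[0]),'rho',np.linalg.norm(v-ax*(v@ax)),'lat',v@ax)
    for i in range(n):
        a=a0+(a1-a0)*(i+1)/n
        tgt=W(b,[.07-rho*np.cos(a),-.058+v@ax,.062+rho*np.sin(a)])[0]
        dr=np.round(r.inv().apply(ax)*(a1-a0)/n,4);t=np.round(r.inv().apply(tgt-p),4)
        p=p+r.apply(t);r=r*R.from_rotvec(dr);out.append([float(x) for x in np.r_[t,dr]])
    for k in range(0,n,10): print(str(out[k:k+10]).replace(' ',''))
    print('end',p)
E
python3 - <<'E'
from arc import *
o=arm.observe();print(o['position'],o['joints'],o['width'],o['force'])
arc(0,.5,10)
E
```

```text
[ 0.41182042 -0.23755004  0.07006926] [ 0.84730493  0.39221808 -0.45229245  2.36219832  0.81917291  0.1171101
 -0.55670111] 0.1424115411826176 [ 6.03635662 -1.65444588 -0.98528771]
now ang 0.037989681781113754 rho 0.21245774989936256 lat -0.0016993300048927795
[[0.0,0.0032,-0.0014,0.05,-0.0002,-0.0001],[0.0,0.0039,-0.0098,0.05,-0.0002,-0.0001],[-0.0,0.0038,-0.0097,0.05,-0.0002,-0.0001],[-0.0,0.0039,-0.0098,0.05,-0.0002,-0.0001],[-0.0,0.0038,-0.0098,0.05,-0.0002,-0.0001],[-0.0,0.0039,-0.0097,0.05,-0.0002,-0.0001],[-0.0,0.0038,-0.0098,0.05,-0.0002,-0.0001],[-0.0,0.0039,-0.0098,0.05,-0.0002,-0.0001],[-0.0,0.0038,-0.0098,0.05,-0.0002,-0.0001],[-0.0,0.0039,-0.0097,0.05,-0.0002,-0.0001]]
end [ 0.43929541 -0.24323954  0.16265076]
```

Run:
```python
from arc import *
arc(.038,.538,10,rho=.2125)
```

```text
now ang 0.037989681781113754 rho 0.21245774989936256 lat -0.0016993300048927795
[[-0.0,0.0042,-0.0097,0.05,-0.0002,-0.0001],[-0.0,0.0043,-0.0098,0.05,-0.0002,-0.0001],[-0.0,0.0043,-0.0097,0.05,-0.0002,-0.0001],[-0.0,0.0042,-0.0097,0.05,-0.0002,-0.0001],[-0.0,0.0043,-0.0098,0.05,-0.0002,-0.0001],[-0.0,0.0042,-0.0097,0.05,-0.0002,-0.0001],[-0.0,0.0043,-0.0097,0.05,-0.0002,-0.0001],[-0.0,0.0043,-0.0098,0.05,-0.0002,-0.0001],[-0.0,0.0042,-0.0097,0.05,-0.0002,-0.0001],[-0.0,0.0043,-0.0097,0.05,-0.0002,-0.0001]]
end [ 0.44102152 -0.24360116  0.17086394]
```

Emit:
arm_command:
  targets:
    - [[0,0.0042,-0.0097,0.05,0,0],[0,0.0043,-0.0097,0.05,0,0],[0,0.0043,-0.0097,0.05,0,0],[0,0.0042,-0.0097,0.05,0,0]]
  newtons: 25

```text
clock: 15.78
position: [0.4175, -0.2387, 0.112]
ee_rot: [2.351, 1.901, 0.142]
force: [8.7, -6.2, -5.4]
width: 0.146
gripper_force: 25.0
```

Run:
```python
from arc import *
o=arm.observe();print(o['joints'],o['width'],o['force'])
arc(.238,.638,8,rho=.2125)
```

```text
[ 1.08955685  0.44281874 -0.83261162  2.13592235  0.54648434  0.6139691
 -0.31669462] 0.14646050189165394 [ 8.72484027 -6.18960679 -5.41527993]
now ang 0.23763919379104328 rho 0.21252851350625043 lat -0.0016384146454288678
[[0.0,0.0043,-0.0098,0.05,-0.0002,-0.0],[0.0,0.0043,-0.0097,0.05,-0.0002,-0.0],[0.0001,0.0042,-0.0098,0.05,-0.0003,-0.0],[-0.0,0.0042,-0.0097,0.05,-0.0003,-0.0],[-0.0,0.0043,-0.0097,0.05,-0.0003,-0.0],[0.0,0.0042,-0.0098,0.05,-0.0003,-0.0],[0.0,0.0043,-0.0097,0.05,-0.0003,-0.0],[0.0001,0.0042,-0.0098,0.05,-0.0003,-0.0]]
end [ 0.45254686 -0.24593641  0.18860577]
```

Tracking well and q6 is back inside its range. Continuing along the arc.

Emit:
arm_command:
  targets:
    - [[0,0.0043,-0.0097,0.05,0,0],[0,0.0043,-0.0097,0.05,0,0],[0,0.0042,-0.0098,0.05,0,0],[0,0.0042,-0.0097,0.05,0,0],[0,0.0043,-0.0097,0.05,0,0],[0,0.0042,-0.0098,0.05,0,0],[0,0.0043,-0.0097,0.05,0,0],[0,0.0042,-0.0098,0.05,0,0]]

```text
clock: 16.77
position: [0.4514, -0.2461, 0.1872]
ee_rot: [-2.282, -1.845, 0.236]
force: [3.6, -3.9, -5.8]
width: 0.14
gripper_force: 25.0
```

Run:
```python
from arc import *
o=arm.observe();print(o['joints'],o['width'],o['force'])
arc(.638,.958,8,rho=.2125)
```

```text
[ 0.90702473  0.5931593  -0.81196828  1.67474326  0.41035971  1.32983943
 -0.23582328] 0.1400464462486543 [ 3.55180036 -3.89265526 -5.7911452 ]
now ang 0.6297285736445022 rho 0.2125852729167282 lat -0.0019974050984084904
[[0.0,0.0041,-0.0094,0.04,-0.0002,0.0001],[0.0001,0.0033,-0.0078,0.04,-0.0002,0.0001],[-0.0,0.0033,-0.0078,0.04,-0.0002,0.0001],[0.0,0.0034,-0.0079,0.04,-0.0002,0.0001],[0.0,0.0033,-0.0078,0.04,-0.0002,0.0001],[0.0001,0.0034,-0.0078,0.04,-0.0002,0.0001],[-0.0,0.0033,-0.0078,0.04,-0.0002,0.0001],[0.0,0.0033,-0.0078,0.04,-0.0002,0.0001]]
end [ 0.49989899 -0.25624994  0.23582177]
```

Emit:
arm_command:
  targets:
    - [[0,0.0038,-0.0088,0.04,0,0],[0,0.0033,-0.0078,0.04,0,0],[0,0.0033,-0.0078,0.04,0,0],[0,0.0034,-0.0079,0.04,0,0],[0,0.0033,-0.0078,0.04,0,0],[0,0.0034,-0.0078,0.04,0,0],[0,0.0033,-0.0078,0.04,0,0],[0,0,0,0,0,0],[0,0,0,0,0,0]]

```text
clock: 17.9
position: [0.4917, -0.2548, 0.2299]
ee_rot: [-2.091, -1.691, 0.464]
force: [-2.4, -3.3, -2.1]
width: 0.144
gripper_force: 25.0
```

Run:
```python
from arc import *
o=arm.observe();print(o['joints'],o['width'],o['force'])
T=grab(arm,'top','top5');S=grab(arm,'side','side5')
arc(.918,.938,2,rho=.2125)
bb=R.from_euler('z',-b[2])
for im,n in((T,'top'),(S,'side')):
    P=cloud(im);Q=bb.apply((P-[b[0],b[1],0]).reshape(-1,3));px=im['pixels'].astype(int);C=(px[...,0]-px[...,2]).ravel()
    k=(Q[:,1]>-.108)&(Q[:,1]<-.008)&(Q[:,0]>-.06)&(Q[:,0]<.068)&(Q[:,2]>.066)&(Q[:,2]<.19)&(px.reshape(-1,3).min(1)>90)&(abs(C)<30)
    x,z=Q[k,0],Q[k,2]
    for _ in range(6):
        f=np.polyfit(x,z,1);e=z-np.polyval(f,x);m=abs(e)<max(.004,0*e.std());x,z=(x[m],z[m]) if m.sum()>30 else (x,z)
    print(n,k.sum(),len(x),'flap slope',-np.arctan(f[0]) if len(x) else 0,'at x=.07 z',np.polyval(f,.07))
    k=(abs(Q[:,1]+.13)<.03)&(C>55)&(Q[:,2]>.05)&(abs(Q[:,0])<.1);Z=Q[k];print('pointer',np.median(np.arctan2(Z[:,2]-.062,.07-Z[:,0])[Z[:,2]>.1]))
a=T['pixels'][165:275,290:420,::-1];c=S['pixels'][110:220,240:370,::-1];cv2.imwrite('pics/b5.png',cv2.resize(np.hstack([a,c]),None,fx=3,fy=3,interpolation=2))
```

```text
[ 0.7311865   0.76451358 -0.73298136  1.31414842  0.39181829  1.772315
 -0.22255743] 0.14360324767794042 [-2.4049647  -3.30439934 -2.09943142]
now ang 0.9106573279320567 rho 0.21276549448133852 lat -0.0022969825745786897
[[0.0,0.0016,-0.0033,0.01,-0.0,0.0],[0.0,0.0008,-0.002,0.01,-0.0,0.0]]
end [ 0.49647461 -0.25584139  0.23339113]
top 291 242 flap slope 0.8716198102473631 at x=.07 z 0.06014897919772433
pointer nan
side 75 42 flap slope 0.8800851003015652 at x=.07 z 0.06232205890799848
pointer nan
  return _methods._mean(a, axis=axis, dtype=dtype,
  ret = ret.dtype.type(ret / rcount)
```

View pics/b5.png

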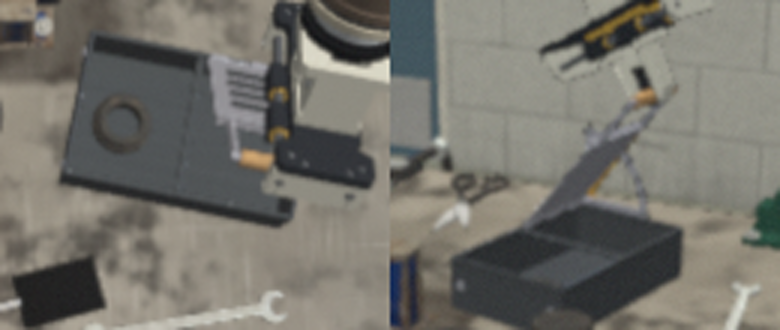

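The flap stands at about 0.875 by depth and kinematics, and the bush is upright at (120,125). I'll refine the pointer angle from the unobstructed frames.

Run:
```python
from fit import *
def rod(a,r): r=np.atleast_1d(r);return W(b,np.c_[.07-r*np.cos(a),0*r-.130,.062+r*np.sin(a)])
for f,(u0,u1,v0,v1) in (('top0',(396,412,185,212)),('top4',(396,412,185,212)),('side0',(300,330,150,180)),('side1',(300,330,150,180)),('side2',(300,330,150,180)),('side4',(300,330,150,180))):
    im=load(f);px=im['pixels'].astype(float);c=px[...,0]-px[...,2]
    c[:v0]=0;c[v1:]=0;c[:,:u0]=0;c[:,u1:]=0
    bg=np.median(c[v0:v1,u0:u1]);w=np.clip(c-bg-20,0,80);ys,xs=np.nonzero(w);ww=w[ys,xs];q=np.c_[xs,ys].astype(float)
    def cost(t,free):
        a,dx,dy=t if free else (t[0],0,0)
        s=proj(im,rod(a,np.linspace(0,.106,60)))+[dx,dy]
        return np.sqrt(ww)*np.sqrt(((q[:,None]-s)**2).sum(2)).min(1)
    r=[least_squares(cost,[.9,0,0][:3 if k else 1],args=(k,),loss='soft_l1',diff_step=1e-3,x_scale=[.05,1,1][:3 if k else 1]).x.round(3) for k in(0,1)]
    m=cv2.fitLine(np.repeat(q,ww.astype(int)//8,0).astype(np.float32),2,0,.01,.01).ravel()
    A=np.arange(.6,1.1,.002);g=[np.diff(proj(im,rod(a,[.02,.106])),axis=0)[0] for a in A]
    A_=A[np.argmin([abs(e[0]*m[1]-e[1]*m[0])/np.linalg.norm(e) for e in g])]
    d=(q-m[2:])@m[:2];e=q[np.argsort(d)]
    print(f,len(q),'fixed',r[0],'free',r[1],'dir',A_)
```

```text
top0 44 fixed [0.905] free [0.902 0.146 0.065] dir 0.9200000000000003
top4 44 fixed [0.905] free [0.902 0.128 0.079] dir 0.9200000000000003
side0 43 fixed [0.962] free [ 0.942 -0.11  -0.488] dir 0.9360000000000003
side1 45 fixed [0.962] free [ 0.941 -0.103 -0.503] dir 0.9400000000000003
side2 45 fixed [0.962] free [ 0.941  0.134 -0.832] dir 0.9380000000000003
side4 45 fixed [0.962] free [ 0.942 -0.097 -0.493] dir 0.9420000000000003
```

Run:
```python
from arc import *
arc(.911,.963,3,rho=.2127)
```

```text
now ang 0.9106573279320567 rho 0.21276549448133852 lat -0.0022969825745786897
[[0.0,0.0015,-0.0035,0.0173,-0.0001,0.0],[0.0,0.0014,-0.0034,0.0173,-0.0001,0.0],[0.0,0.0014,-0.0034,0.0173,-0.0001,0.0]]
end [ 0.50065902 -0.25673221  0.23659355]
```

Emit:
arm_command:
  targets:
    - [[0,0.0015,-0.0035,0.017,0,0],[0,0.0014,-0.0034,0.017,0,0],[0,0.0014,-0.0034,0.017,0,0],[0,0,0,0,0,0],[0,0,0,0,0,0]]

```text
clock: 18.62
position: [0.5009, -0.2568, 0.2369]
ee_rot: [-2.054, -1.661, 0.503]
force: [-2.1, -5.0, -1.2]
width: 0.144
gripper_force: 25.0
```

Run:
```python
from arc import *
o=arm.observe();print(o['joints'],o['width'],o['gripper_force'],o['force'])
T=grab(arm,'top','top6');S=grab(arm,'side','side6')
arc(.963,.973,1,rho=.2127)
bb=R.from_euler('z',-b[2])
for im,n in((T,'top'),(S,'side')):
    P=cloud(im);Q=bb.apply((P-[b[0],b[1],0]).reshape(-1,3));px=im['pixels'].astype(int);C=(px[...,0]-px[...,2]).ravel()
    k=(Q[:,1]>-.108)&(Q[:,1]<-.008)&(Q[:,0]>-.06)&(Q[:,0]<.068)&(Q[:,2]>.066)&(Q[:,2]<.19)&(px.reshape(-1,3).min(1)>90)&(abs(C)<30)
    x,z=Q[k,0],Q[k,2]
    for _ in range(6):
        f=np.polyfit(x,z,1);m=abs(z-np.polyval(f,x))<.004;x,z=(x[m],z[m]) if m.sum()>30 else (x,z)
    print(n,k.sum(),len(x),-np.arctan(f[0]),np.polyval(f,.07))
c=S['pixels'][130:200,270:360,::-1];cv2.imwrite('pics/b6.png',cv2.resize(c,None,fx=8,fy=8,interpolation=2))
```

```text
[ 0.69788695  0.80181144 -0.71685779  1.23964808  0.39133749  1.85417007
 -0.21821971] 0.14448935810162641 25.000194311141968 [-2.07022828 -5.02156631 -1.19143433]
now ang 0.9647951776401895 rho 0.21276149521550874 lat -0.00236744524040294
[[0.0,0.0007,-0.0016,0.01,-0.0,0.0]]
end [ 0.50231871 -0.25711717  0.23782097]
top 275 222 0.9290831665332144 0.05985353274740235
side 93 62 0.9329883602772452 0.061690122656213625
```

View pics/b6.png

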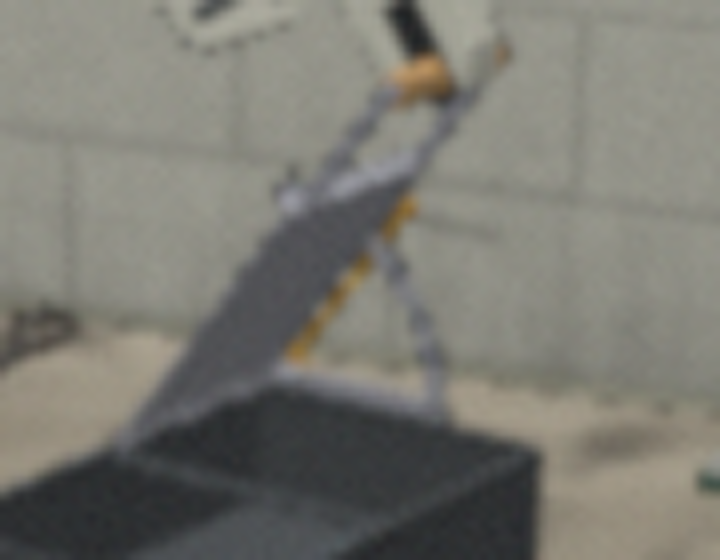

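Run:
```python
from fit import *
im=load('side6')
for a in(.89,.91,.93,.95,.97):
    X=lambda r,y,n=.0:[.07-r*np.cos(a)+n*np.sin(a),y,.062+r*np.sin(a)+n*np.cos(a)]
    g=(proj(im,W(b,[X(.0,-.111),X(.146,-.111),X(.0,-.005),X(.146,-.005),X(.21,-.022),X(0.02,-.13),X(.106,-.13)]))-[270,130])*8+4
    print(a,g.round(0).tolist())
```

```text
0.89 [[265.0, 381.0], [445.0, 168.0], [119.0, 446.0], [299.0, 225.0], [411.0, 109.0], [313.0, 343.0], [418.0, 219.0]]
0.91 [[265.0, 381.0], [440.0, 163.0], [119.0, 446.0], [294.0, 219.0], [404.0, 101.0], [312.0, 342.0], [414.0, 216.0]]
0.93 [[265.0, 381.0], [436.0, 158.0], [119.0, 446.0], [290.0, 214.0], [397.0, 94.0], [312.0, 342.0], [411.0, 212.0]]
0.95 [[265.0, 381.0], [431.0, 153.0], [119.0, 446.0], [285.0, 209.0], [390.0, 86.0], [311.0, 341.0], [408.0, 209.0]]
0.97 [[265.0, 381.0], [427.0, 148.0], [119.0, 446.0], [280.0, 204.0], [382.0, 79.0], [310.0, 340.0], [405.0, 205.0]]
```

```bash
python3 -c "
from cell import arm
o=arm.observe();print(o['clock'],o['gripper_force']);print(arm.sign_off())"
```

```text
18.725 25.000133514404297
the job is handed in; nothing more can be done
None
```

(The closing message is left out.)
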